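# Open the onion bin with the sagging bolt

### The job

The white container stands in the way of the onion bin's gate: slide it along the counter, standing upright, until its side sits flush against the square granite mortar. Then take the brass knob of the gate's bolt, lift the sagging bolt over the bent keeper while drawing it back, pull the gate about a hand's width ajar (some 10 cm at its free edge) and finish still holding the knob, because the gate's spring would shut it. Leave the jar, the whistle weight and the tumbler alone.

Things in the scene. Friction and masses are not known exactly. Their poses are not given: they have to be found in the camera images.
- bin: teak onion bin, open on top, fixed to the counter, 372 mm wide (y), 260 mm deep, 150 mm tall. Origin on the counter under the middle of the gate opening; its -x looks out of the front (roughly to the robot), z up. The gate closes the front at x = 0, between a latch post (front half y -148 to -182 mm) and a hinge post (y 153 to 187 mm).
- gate (a joint): hinge angle of the teak and wire gate (rad): 0 shut, grows to 1.2 as the free edge (290 mm from the hinge, at the bin's -y end) swings out to the bin's -x. A light spring always shuts it: about 2 N at the bolt knob when shut, 3 to 4 N at 0.4 rad. At 0.35 rad the free edge stands 100 mm out. The gate is 22 mm thick, its top 146 mm above the counter.
- gate_hinge (a point): point on the gate's vertical hinge axis, 115 mm above the counter, at (0, 150, 115) mm in the bin's frame. The gate turns about it, clockwise seen from above as it opens. The two staples that guide the bolt reach 49 mm out of the gate's mid-plane and up to 149 mm height, at y -100 and 60 mm in the bin's frame (gate shut).
- bolt (a joint): how far the bolt is drawn along the gate towards the hinge (bin's +y when shut), in m: about 0 shot home, 0.045 fully drawn. Sliding friction about 1 N. From 0.030 on the rod is clear of the keeper and the gate can swing.
- bolt_lift (a joint): how far the sagging bolt is raised straight up in its worn, tall staples, in m: 0 hanging (it falls back by its 2 N weight), 0.022 the most. The rod's end is bent down into a toe behind the keeper's bent-up tongue: the bolt cannot be drawn unless raised by 0.014 or more, until it is drawn 0.025 and the toe has passed the tongue.
- bolt_knob: upright round brass knob on the bolt, diameter 18 mm; pinch it from above, fingers closing along the rod. Origin on its axis, 18 mm under its top, 30 mm above the axis of the 10 mm steel rod that passes below it; 23 mm in front of the gate. Bolt home: at (-34, -45, 145) mm in the bin's frame. Axes: y along the rod to the hinge, -x out of the gate's front. Moves with bolt, lift and gate.
- keeper: steel keeper on the latch post, fixed to the bin; origin and axes those of the bin. Bent-up tongue at y -150 to -155 mm, its top 107 mm above the counter (rod axis 115 when sagging, toe's foot 93). A guard plate in front of the rod (x -49 to -53, y -150 to -187 mm, top at 145 mm) holds the gate shut however high the bolt is lifted, until it is drawn back.
- mortar: square granite mortar, 130 x 130 mm, 90 mm tall, with a round hollow on top; does not budge. Origin under its centre, z up; its flat -y side, 65 mm from the origin, faces the container.
- container: loose white plastic box with a blue lid, 70 mm (x) by 90 mm (y) by 100 mm tall, about 0.3 kg. Origin at the centre of its underside, z up; its +y side faces the mortar. It slides on the counter.
- container_face (a point): centre of the container's +y side, 45 mm above its underside: the side to be set against the mortar.
- jar: glass jar with a steel cap, diameter 60 mm, 100 mm tall, origin under its centre; leave alone
- whistle: red pressure cooker whistle weight, diameter 34 mm, 42 mm tall, origin under its centre; leave alone
- tumbler: steel tumbler, rim diameter 64 mm, 90 mm tall, origin under its centre; leave alone
Not all that is in view belongs to the job. What is meant by the container is not orange, and is the larger of those in its own colour.

How it is judged:
By the outcome, as a careful person would: the job done as asked, in the order asked, and still so for the second after the job is handed in, while the arm keeps its last pose, push and grip.
It also fails if it takes over 51 s, if anything falls off the work surface, if the arm or the gripper's body presses on something with over 40 N, if the wrist force passes 120 N, or if a joint passes its speed limit or range.

### The arm

A 6-joint arm with a two-finger parallel gripper is mounted at the origin on the work surface. World frame = base frame: x ahead of the robot, y to its left, z up, the work surface at z = 0. Lengths are in mm, angles in rad, forces in N, time in s.
With the tool pointing down it reaches from about 350 to 775 mm from the base axis. Payload 7.3 kg.
Tool frame: the origin (TCP) lies at the very end of the fingers, on their centre line; the grasp point (between the pads) lies 19 mm behind it; z points along the fingers, y is the line along which they close (so a half turn about z gives the same grasp; the last joint's range is limited). The gripper opens to 92 mm and grips with 3 to 60 N. Pads are 19 mm wide; open, the fingers measure 130 mm over their backs; the gripper's body (75 mm by 190 mm) begins 47 mm behind the grasp point.
Start: joints at [1.159, 0.342, 1.524, -0, 1.275, -0.146], TCP at [137.892, 506.587, 226.741] pointing down, gripper open.
Joint ranges: [-2.53, 2.53], [-0.77, 2.02], [0.04, 2.7], [-1, 4.14], [0.28, 2.66], [-3.11, 3.11]. Speed limits (rad/s): [2.57, 2.57, 3.14, 3.14, 3.14, 3.14].

### API

Orientations are given as [roll, pitch, yaw] about the fixed x, y, z axes, in that order (R = Rz(yaw) Ry(pitch) Rx(roll)).
In Python, from plant import get_obs, vision, workorder gives the robot as it stands.
- The arm moves only by the shell command python3 -m pendant 'ROWS' [OPENING]. ROWS is a JSON object of lists of equal length, an entry for each row: "dp": the shift along the tool's x, y, z in m, a list of three; "rotation": the turn, a rotation vector about the tool's x, y, z in rad, a list of three. A call has 1 to 8 rows; each row is the pose to reach, as a shift and turn from the pose commanded when the call began, along the tool's axes at that moment; what a row does not reach only later rows make up. A row lasts 1/8 s, in which the tool goes at most 62.5 mm and 10.7 degrees, less where a joint would pass 70% of its speed; a pose out of reach is approached as far as the arm can. A call with a gripper value outside its range is refused whole. OPENING is the finger opening in m, from 0 to 0.0918, set as the call begins (- or left out, the last holds). The fingers move at their own pace and stop on an object; the grip force is fixed at half the most. Time passes only in rows, so rows that repeat a pose let the fingers close. It gives the time, the measured TCP pose, the force, the opening and the grip force at its end, in the units of the state.
- get_obs(): the state, without advancing time (a new reading comes with each control period).
- vision.capture(name): name is "scene" or "side" or "wrist"; returns a dict with "pixels" (384x512x3 uint8, red, green, blue), "vfov" (degrees; the focal length in pixels is half the picture's height over the tangent of half this angle, whatever the lens; pixels are square), "cx", "cy" (the principal point, pixels), "pose" (4x4, takes a point from camera to world coordinates); the wrist camera has in their place "T_tool_cam" (4x4, takes a point from camera to tool coordinates, whose origin is the TCP and whose axes are the flange's). Camera axes: x right, y up, looking along -z (the intrinsics and any distortion apply to the point x, -y, -z); pixel columns grow to the right and rows downward; lengths in mm; the calibration is good to about 2 mm. A picture is of the moment at which its call begins: read the wrist's pose just before it. There is no depth.
- workorder.close_job(): hands the job in; it is judged then, once.
The state is a dict: "time": time; "joint_positions": joint angles; "dq": joint speeds; "tau": joint torques, N m; "tool_pos": TCP position; "tcp_rot": TCP orientation; "contact_force": force on the tool from outside, world axes, zero at the start; "moment": the same for the moment, N m; "grip_width": finger opening in mm; "finger_force": force on a finger pad.
Only numpy, scipy, OpenCV 4.12 (cv2) and the standard library are available. Lean on these libraries where they do the work, as an engineer would, in place of code of your own. Each camera call takes 0.05 s, during which the arm holds its last target. There are 200 camera calls.

## Working session

There is one attempt and no reset: what is moved stays moved. The work goes in short steps, Python scripts to look and compute and a shell command to move; the robot and the scene stay as the last step left them, time stands still between calls to the robot, and variables do not carry over. Pictures are saved under pics/ and viewed, at most 10 in all, crops included, and the job is handed in when it is done.

```bash
mkdir -p pics; ls; python3 - <<'E'
from plant import get_obs, vision
import cv2,numpy as np
o=get_obs();print({k:np.round(v,3).tolist() for k,v in o.items()})
for n in ("scene","side"):
    c=vision.capture(n);print(n,{k:(np.round(v,4).tolist() if not isinstance(v,dict) else v) for k,v in c.items() if k!="pixels"})
    cv2.imwrite(f"pics/{n}0.png",cv2.resize(c["pixels"][:,:,::-1],(800,600),interpolation=cv2.INTER_CUBIC))
    np.savez(f"{n}.npz",**{k:v for k,v in c.items()})
E
```

```text
pics
{'time': 0.0, 'joint_positions': [1.159, 0.343, 1.525, -0.0, 1.275, -0.146], 'dq': [-0.001, -0.001, 0.0, 0.001, 0.002, -0.001], 'tau': [-0.003, -43.126, -24.421, 0.071, 0.056, -0.0], 'tool_pos': [137.713, 506.169, 226.043], 'tcp_rot': [-3.14, -0.0, 2.876], 'contact_force': [0.274, -0.477, 0.838], 'moment': [-0.053, -0.005, 0.038], 'finger_force': 0.0, 'grip_width': 91.592}
scene {'vfov': 52.2764, 'cx': 253.186, 'cy': 187.3914, 'pose': [[0.1639, -0.8146, 0.5563, 995.8343], [0.9865, 0.135, -0.0929, -108.0489], [0.0006, 0.564, 0.8258, 867.7082], [0.0, 0.0, 0.0, 1.0]]}
side {'vfov': 51.991, 'cx': 251.4025, 'cy': 191.9187, 'pose': [[-0.9954, 0.0449, -0.0852, 412.5825], [-0.0961, -0.518, 0.85, 816.3132], [-0.006, 0.8542, 0.5199, 632.0189], [0.0, 0.0, 0.0, 1.0]]}
```

View pics/scene0.png

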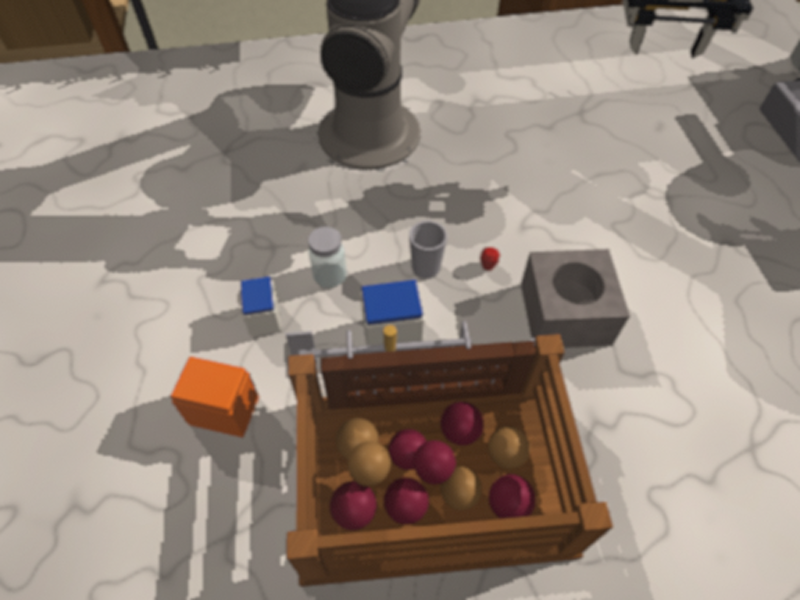

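View pics/side0.png

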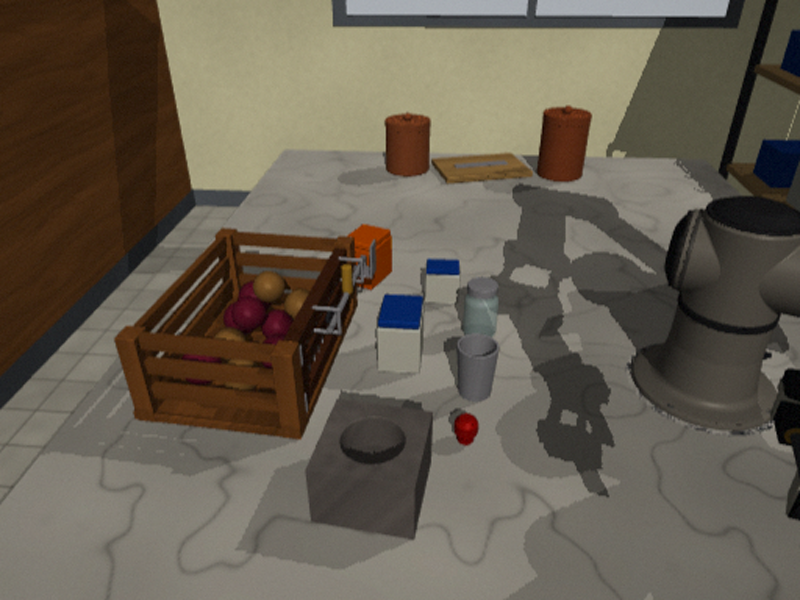

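The scene view shows the white container (lid at about 392,300), the mortar (575,295), the knob (390,338), the jar, the tumbler and the whistle. The smaller white box is at (258,300). I'll enlarge both views.

```bash
python3 - <<'E'
import cv2,numpy as np
a=np.load("scene.npz")["pixels"][:,:,::-1][140:260,180:410]
cv2.imwrite("pics/sc1.png",cv2.resize(a,None,fx=3.4,fy=3.4,interpolation=cv2.INTER_CUBIC))
a=np.load("side.npz")["pixels"][:,:,::-1][145:345,70:335]
cv2.imwrite("pics/si1.png",cv2.resize(a,None,fx=3,fy=3,interpolation=cv2.INTER_CUBIC))
E
```

```text
(no output)
```

View pics/sc1.png

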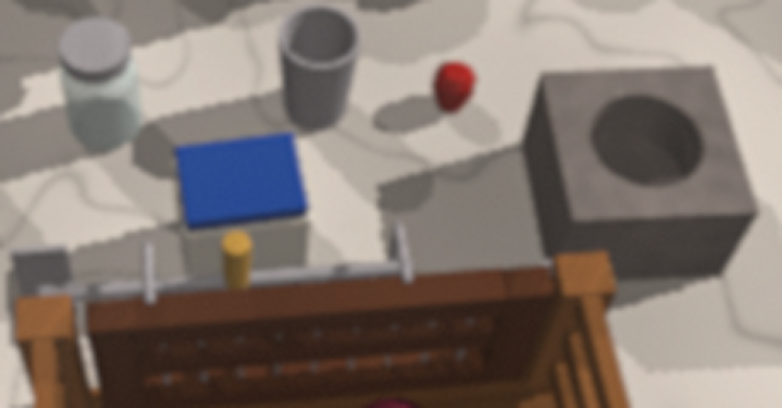

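View pics/si1.png

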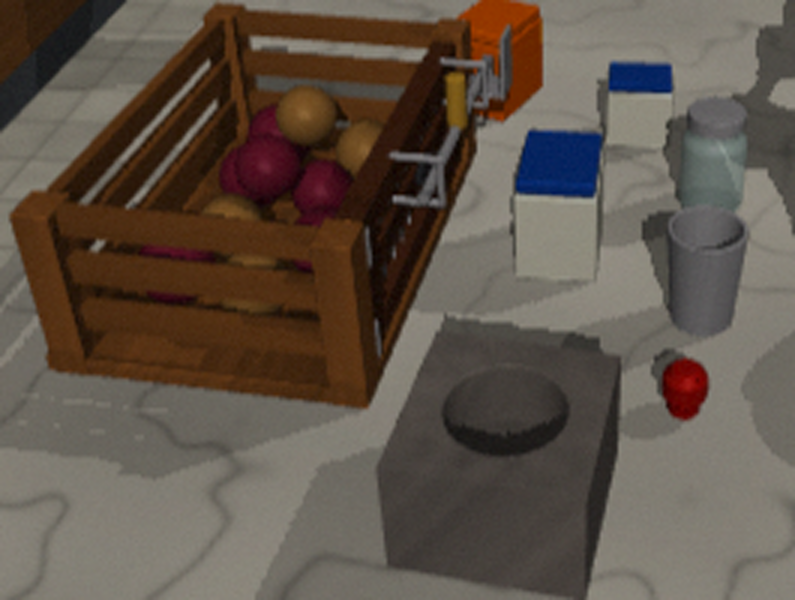

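The crops show these points:
- **Lid corners:** (177,149), (293,134), (305,215) and (188,227) in the scene crop; (527,131), (602,134), (600,192) and (516,190) in the side crop.
- **Mortar top corners:** (542,73), (714,67), (756,213) and (572,219) in the scene crop.
- **Knob top:** (237,238) in the scene crop and (457,75) in the side crop.

```bash
cat > h.py <<'E'
import numpy as np
from scipy.optimize import least_squares
C={n:dict(np.load(n+".npz")) for n in("scene","side")}
def proj(c,P):
    c=C[c] if isinstance(c,str) else c
    p=(np.asarray(P,float)-c["pose"][:3,3])@c["pose"][:3,:3]
    f=192/np.tan(np.radians(c["vfov"])/2)
    return np.c_[c["cx"]+f*p[:,0]/-p[:,2], c["cy"]-f*p[:,1]/-p[:,2]]
def ray(c,uv,z):
    c=C[c] if isinstance(c,str) else c
    f=192/np.tan(np.radians(c["vfov"])/2); uv=np.atleast_2d(uv)
    d=np.c_[(uv[:,0]-c["cx"])/f,-(uv[:,1]-c["cy"])/f,-np.ones(len(uv))]@c["pose"][:3,:3].T
    o=c["pose"][:3,3]; return o+d*((z-o[2])/d[:,2])[:,None]
sc=lambda *p:np.array(p)/3.4+[180-.35,140-.35]
si=lambda *p:np.array(p)/3+[70-.33,145-.33]
E
python3 - <<'E'
from h import *
np.set_printoptions(precision=1,suppress=True)
L=sc((177,149),(293,134),(305,215),(188,227)); S=si((602,134),(600,192),(516,190),(527,131))
M=sc((542,73),(714,67),(756,213),(572,219))
def fit(pts,obs,x0):
    def r(x):
        c,s=np.cos(x[2]),np.sin(x[2]);R=np.array([[c,-s,0],[s,c,0],[0,0,1]])
        return np.concatenate([(proj(n,(np.array(pts[i])@R.T)+[x[0],x[1],0])-o).ravel() for n,i,o in obs])
    s=least_squares(r,x0,x_scale=[10,10,.1],loss='soft_l1'); return s.x,r(s.x).reshape(-1,2)
print(ray("scene",L,100)); print(ray("side",S,100)); print(ray("scene",M,90))
bx=lambda a,b,z:[(-a,-b,z),(-a,b,z),(a,b,z),(a,-b,z)]
np.set_printoptions(precision=3,suppress=True)
print("cont",fit(bx(35,45,100),[("scene",[0,1,2,3],L),("side",[1,2,3,0],S)],[450,0,0]))
print("mortar",fit(bx(65,65,90),[("scene",[0,1,2,3],M),("side",[2,3],si((379,465),(445,318))),("side",[0],si((621,358)))],[450,250,0]))
print("knob",ray("scene",sc((237,238)),163),ray("side",si((457,75)),163))
print("jar",ray("scene",sc((95,47)),100),ray("side",si((716,117)),100)); print("tum",ray("scene",sc((319,38)),90),ray("side",si((708,230)),90)); print("whis",ray("scene",sc((457,72)),42),ray("side",si((686,367)),42))
print("posts L,R",ray("scene",sc((20,300),(68,297),(75,338),(22,340),(555,256),(608,252),(613,290),(563,296)),150))
E
```

```text
[[459.  -70.5 100. ]
 [459.6  12.4 100. ]
 [527.6   8.1 100. ]
 [524.  -71.7 100. ]]
[[451.4 -70.8 100. ]
 [448.   20.5 100. ]
 [516.1  23.6 100. ]
 [517.4 -70.2 100. ]]
[[428.1 206.4  90. ]
 [443.6 334.4  90. ]
 [570.8 317.   90. ]
 [554.7 190.3  90. ]]Traceback (most recent call last):
  File "<stdin>", line 13, in <module>
  File "<stdin>", line 9, in fit
    return func(*args, **kwargs)
    vector_fun = VectorFunction(
        fun_wrapped,
    ...<6 lines>...
        workers=workers
    )
    self._update_fun()
    ~~~~~~~~~~~~~~~~^^
    self.f = self.fun_wrapped(xp_copy(self.x))
             ~~~~~~~~~~~~~~~~^^^^^^^^^^^^^^^^^
    return np.atleast_1d(self.fun(x))
                         ~~~~~~~~^^^
    return self.f(x, *self.args, **self.kwargs)
           ~~~~~~^^^^^^^^^^^^^^^^^^^^^^^^^^^^^^
  File "<stdin>", line 8, in r
TypeError: list indices must be integers or slices, not list
```

```bash
cat > m.py <<'E'
from h import *
np.set_printoptions(precision=3,suppress=True)
L=sc((177,149),(293,134),(305,215),(188,227)); S=si((602,134),(600,192),(516,190),(527,131))
M=sc((542,73),(714,67),(756,213),(572,219))
def fit(pts,obs,x0):
    pts=np.array(pts)
    def r(x):
        c,s=np.cos(x[2]),np.sin(x[2]);R=np.array([[c,-s,0],[s,c,0],[0,0,1]])
        return np.concatenate([(proj(n,(pts[i]@R.T)+[x[0],x[1],0])-o).ravel() for n,i,o in obs])
    s=least_squares(r,x0,x_scale=[10,10,.1],loss='soft_l1'); return s.x,r(s.x).reshape(-1,2)
bx=lambda a,b,z:[(-a,-b,z),(-a,b,z),(a,b,z),(a,-b,z)]
if __name__=="__main__":
    print("cont",fit(bx(35,45,100),[("scene",[0,1,2,3],L),("side",[0,1,2,3],S)],[450,0,0]))
    print("mortar",fit(bx(65,65,90),[("scene",[0,1,2,3],M)],[450,250,0]))
    print("mortar",fit(bx(65,65,90),[("scene",[0,1,2,3],M),("side",[2,3,0],si((379,465),(445,318),(621,358)))],[450,250,0]))
    print("side mortar",ray("side",si((379,465),(445,318),(621,358)),90))
    print("cont bottom, side", ray("side",si((596,279),(515,274)),0),"mortar bottom",ray("side",si((388,562),(583,599)),0))
    print("knob",ray("scene",sc((237,238)),163),ray("side",si((457,75)),163))
    print("jar",ray("scene",sc((95,47)),100),ray("side",si((716,117)),100)); print("tum",ray("scene",sc((319,38)),90),ray("side",si((708,230)),90)); print("whis",ray("scene",sc((457,72)),42),ray("side",si((686,367)),42))
    print("posts L,R",ray("scene",sc((20,300),(68,297),(75,338),(22,340),(555,256),(608,252),(613,290),(563,296)),150))
    print("side hinge post top",ray("side",si((362,230),(315,228)),150))
E
python3 m.py
```

```text
cont (array([486.41 , -27.836,   0.018]), array([[-1.596, -2.121],
       [ 1.006, -3.207],
       [ 3.527, -3.082],
       [-0.301, -0.631],
       [-0.242, -0.533],
       [-0.965, -0.961],
       [-1.541, -1.388],
       [-1.721, -0.458]]))
mortar (array([499.063, 262.089,  -0.128]), array([[-0.384, -0.532],
       [ 0.082, -0.236],
       [ 0.672,  0.303],
       [-0.315,  0.256]]))
mortar (array([496.679, 261.512,  -0.142]), array([[-0.571, -1.524],
       [-0.035, -0.663],
       [-0.233, -0.175],
       [-1.304, -0.882],
       [-2.389,  0.069],
       [-2.283,  3.705],
       [-0.045, -0.044]]))
side mortar [[565.893 316.117  90.   ]
 [549.084 175.655  90.   ]
 [423.052 206.473  90.   ]]
cont bottom, side [[450.476   6.203   0.   ]
 [521.021   5.416   0.   ]] mortar bottom [[567.449 314.91    0.   ]
 [439.283 331.535   0.   ]]
knob [[575.573 -45.974 163.   ]] [[573.858 -51.8   163.   ]]
jar [[ 357.453 -118.278  100.   ]] [[ 351.396 -109.157  100.   ]]
tum [[368.083  49.573  90.   ]] [[361.229  51.749  90.   ]]
whis [[381.154 159.949  42.   ]] [[376.288 157.952  42.   ]]
posts L,R [[ 589.709 -182.435  150.   ]
 [ 592.428 -153.363  150.   ]
 [ 620.918 -151.667  150.   ]
 [ 617.056 -183.087  150.   ]
 [ 613.162  148.692  150.   ]
 [ 615.791  182.202  150.   ]
 [ 642.238  176.765  150.   ]
 [ 641.244  145.281  150.   ]]
side hinge post top [[607.929 157.612 150.   ]
 [641.411 158.146 150.   ]]
```

```bash
cat > go.py <<'E'
# go.py x y z yaw [roll pitch]: dp (m) and rotvec in the tool's axes to reach the target from the measured pose
import sys,numpy as np
from scipy.spatial.transform import Rotation as R
from plant import get_obs
def T(o): return R.from_euler('xyz',o["tcp_rot"]),np.array(o["tool_pos"])
if __name__=="__main__":
    v=list(map(float,sys.argv[1:]));o=get_obs();r,p=T(o)
    t=R.from_euler('xyz',[np.pi,0,v[3]])
    print("dp",np.round(r.inv().apply(np.array(v[:3])-p)/1000,4),"rot",np.round((r.inv()*t).as_rotvec(),4),"t",o["time"],"q",np.round(o["joint_positions"],2))
E
python3 go.py 470 -30 330 3.1416; python3 - <<'E'
from h import *
print(ray("scene",np.array([(242,281),(270,279),(273,306),(244,312)])/1.5625,75))
E
```

```text
dp [-0.4614 -0.4303 -0.1034] rot [-0.0013 -0.0004 -0.2659] t 0.1 q [ 1.16  0.34  1.52  0.    1.28 -0.15]
[[ 399.38838032 -256.2295697    75.        ]
 [ 402.73502458 -212.09381196   75.        ]
 [ 455.15540879 -210.06267293   75.        ]
 [ 458.92842796 -254.60665344   75.        ]]
```

```bash
python3 -m pendant '{"dp":[[-0.02,-0.018,-0.05],[-0.06,-0.055,-0.08],[-0.1,-0.093,-0.1],[-0.14,-0.13,-0.103],[-0.18,-0.168,-0.103],[-0.22,-0.205,-0.103],[-0.26,-0.242,-0.103],[-0.3,-0.28,-0.103]],"rotation":[[0,0,-0.03],[0,0,-0.06],[0,0,-0.1],[0,0,-0.13],[0,0,-0.17],[0,0,-0.2],[0,0,-0.23],[0,0,-0.266]]}' -; python3 go.py 470 -30 330 3.1416
```

```text
time: 1.1
tool_pos: [354.3, 156.0, 329.6]
tcp_rot: [3.141, -0.0, -3.14]
contact_force: [0.3, 1.2, 0.0]
grip_width: 91.5
finger_force: 0.0
dp [-0.1155 -0.1862 -0.0004] rot [ 0.0002 -0.      0.0014] t 1.1 q [ 0.22  0.01  1.65  0.    1.48 -1.36]
```

```bash
python3 -m pendant '{"dp":[[-0.025,-0.045,0],[-0.05,-0.09,0],[-0.08,-0.135,0],[-0.116,-0.186,0],[-0.116,-0.186,0],[-0.116,-0.186,0]],"rotation":[[0,0,0],[0,0,0],[0,0,0],[0,0,0],[0,0,0],[0,0,0]]}' 0; python3 - <<'E'
from plant import get_obs, vision
import cv2,numpy as np
from go import T
o=get_obs();r,p=T(o);c=vision.capture("wrist")
print({k:np.round(v,4).tolist() for k,v in c.items() if k!="pixels"})
M=np.eye(4);M[:3,:3]=r.as_matrix();M[:3,3]=p
c["pose"]=M@c["T_tool_cam"]; c.setdefault("cx",256);c.setdefault("cy",192)
np.savez("wrist1.npz",**c);cv2.imwrite("pics/w1.png",cv2.resize(c["pixels"][:,:,::-1],(800,600),interpolation=cv2.INTER_CUBIC))
E
```

```text
time: 1.85
tool_pos: [469.5, -28.3, 329.2]
tcp_rot: [3.141, -0.001, 3.141]
contact_force: [-1.0, -0.3, 0.6]
grip_width: 36.6
finger_force: 0.0
{'vfov': 66.9771, 'cx': 252.5924, 'cy': 188.2201, 'T_tool_cam': [[-0.0, 0.9659, 0.2589, 69.1821], [1.0, -0.0005, 0.0019, 0.7911], [0.0019, 0.2589, -0.9659, -157.7262], [0.0, 0.0, 0.0, 1.0]]}
```

View pics/w1.png

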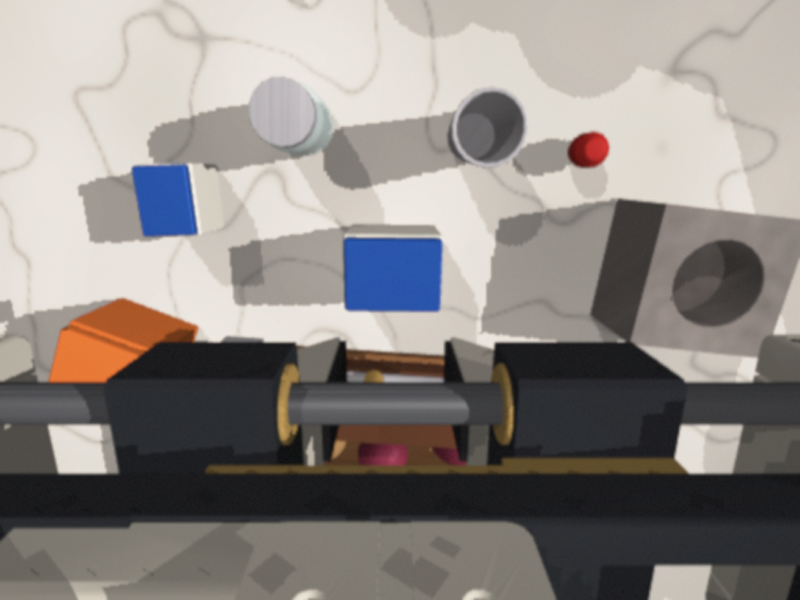

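The wrist view shows the lid at (346,238), (441,238), (441,311) and (344,309). The mortar's top edge runs from (665,205) to (631,341), its foot from (617,199) to (592,315), and the knob is at (374,377).

```bash
python3 - <<'E'
from h import *
np.set_printoptions(precision=1,suppress=True)
w=dict(np.load("wrist1.npz"));k=1.5625
W=lambda z,*p:ray(w,(np.array(p)+.5)/k-.5,z)
print("lid",W(100,(346,238),(441,238),(441,311),(344,309)))
print("mort",W(90,(665,205),(631,341),(757,356))); print("foot",W(0,(617,199),(592,315)))
print("knob",W(163,(374,377)),"jar",W(100,(284,111)),"tum",W(90,(488,126)),"whis",W(42,(590,149)))
E
```

```text
lid [[453.7 -69.9 100. ]
 [453.8  11.3 100. ]
 [519.   13.  100. ]
 [517.1 -73.5 100. ]]
mort [[426.8 204.3  90. ]
 [551.3 191.6  90. ]
 [566.3 311.9  90. ]]
foot [[426.5 205.4   0. ]
 [554.3 193.3   0. ]]
knob [[553.3 -44.3 163. ]] jar [[ 352.3 -116.5  100. ]] tum [[362.7  48.7  90. ]] whis [[378.4 154.3  42. ]]
```

```bash
python3 go.py 486 -125 50 3.1416; python3 -m pendant '{"dp":[[-0.008,-0.05,0],[-0.0165,-0.096,0.02],[-0.0165,-0.096,0.07],[-0.0165,-0.096,0.12],[-0.0165,-0.096,0.17],[-0.0165,-0.096,0.22],[-0.0165,-0.096,0.26],[-0.0165,-0.096,0.279]],"rotation":[[0,0,0],[0,0,0],[0,0,0],[0,0,0],[0,0,0],[0,0,0],[0,0,0],[0,0,0]]}' 0; python3 go.py 486 -85 50 3.1416
```

```text
dp [-0.0168 -0.0974  0.2794] rot [ 0.0005 -0.0008  0.0006] t 1.9 q [-0.22  0.18  1.47  0.    1.5  -1.79]
time: 2.9
tool_pos: [485.2, -122.4, 49.1]
tcp_rot: [3.14, -0.003, -3.139]
contact_force: [1.2, -0.2, -0.2]
grip_width: 0.4
finger_force: 0.0
dp [-0.0009  0.0374 -0.0008] rot [ 0.0013 -0.0025  0.0023] t 2.9 q [-0.4   0.52  1.81  0.    0.82 -1.97]
```

```bash
python3 -m pendant '{"dp":[[0,0.012,0],[0,0.022,0],[0,0.032,0],[0,0.044,0],[0,0.056,0],[0,0.07,0],[0,0.084,0],[0,0.098,0]],"rotation":[[0,0,0],[0,0,0],[0,0,0],[0,0,0],[0,0,0.01],[0,0,0.02],[0,0,0.03],[0,0,0.04]]}' 0; python3 - <<'E'
from plant import vision
import cv2,numpy as np
c=vision.capture("scene");np.savez("scene2.npz",**c)
a=c["pixels"][:,:,::-1][140:260,180:410]
cv2.imwrite("pics/sc2.png",cv2.resize(a,None,fx=3.4,fy=3.4,interpolation=cv2.INTER_CUBIC))
E
```

```text
time: 3.9
tool_pos: [486.4, -25.6, 50.9]
tcp_rot: [-3.141, 0.0, 3.101]
contact_force: [-0.8, -3.0, 2.6]
grip_width: 0.2
finger_force: 1.2
```

View pics/sc2.png

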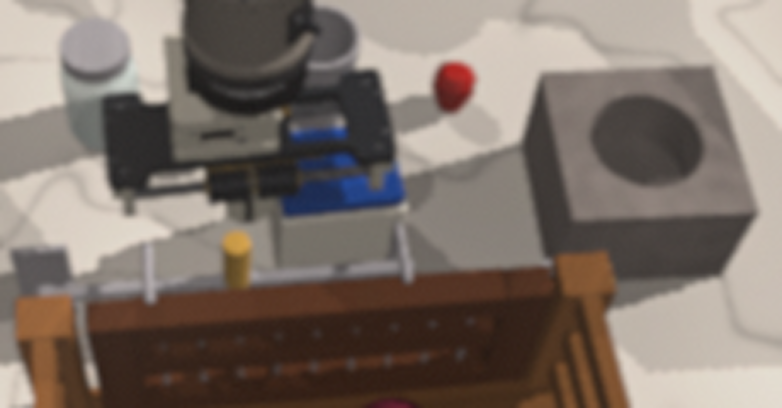

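The container moved upright and straight, with its lid's near edge now at (280,215)–(403,203). I'll keep pushing.

```bash
python3 -m pendant '{"dp":[[0,0.012,0],[0.001,0.024,0],[0.002,0.036,0],[0.003,0.048,0],[0.003,0.06,0],[0.004,0.07,0],[0.004,0.08,0],[0.005,0.09,0]],"rotation":[[0,0,0.01],[0,0,0.02],[0,0,0.03],[0,0,0.04],[0,0,0.05],[0,0,0.06],[0,0,0.07],[0,0,0.07]]}' 0
```

```text
time: 4.95
tool_pos: [485.0, 64.4, 50.7]
tcp_rot: [3.141, 0.0, 3.032]
contact_force: [-0.2, -1.6, 2.0]
grip_width: 0.1
finger_force: 1.0
```

```bash
python3 -m pendant '{"dp":[[0,0.003,0],[0,0.006,0],[0,0.009,0],[0,0.012,0]],"rotation":[[0,0,0],[0,0,0],[0,0,0],[0,0,0]]}' 0
```

```text
time: 5.45
tool_pos: [486.3, 75.7, 50.7]
tcp_rot: [3.142, -0.0, 3.031]
contact_force: [0.4, -2.3, 0.8]
grip_width: 0.5
finger_force: 0.9
```

```bash
python3 -m pendant '{"dp":[[0,0.002,0],[0,0.004,0],[0,0.006,0]],"rotation":[[0,0,0],[0,0,0],[0,0,0]]}' 0;  python3 -m pendant '{"dp":[[0,0.002,0],[0,0.004,0]],"rotation":[[0,0,0],[0,0,0]]}' 0
```

```text
time: 5.82
tool_pos: [486.9, 81.8, 50.7]
tcp_rot: [3.141, -0.0, 3.032]
contact_force: [0.0, -1.3, 0.7]
grip_width: -0.0
finger_force: 0.8
time: 6.08
tool_pos: [487.3, 85.8, 50.7]
tcp_rot: [3.142, -0.0, 3.032]
contact_force: [-0.5, -2.4, 1.2]
grip_width: 0.3
finger_force: 0.8
```

```bash
python3 -m pendant '{"dp":[[0,0.001,0],[0,0.002,0],[0,0.003,0]],"rotation":[[0,0,0],[0,0,0],[0,0,0]]}' 0; python3 -m pendant '{"dp":[[0,0.001,0],[0,0.002,0]],"rotation":[[0,0,0],[0,0,0]]}' 0; python3 - <<'E'
from plant import vision
import cv2,numpy as np
c=vision.capture("side");np.savez("side2.npz",**c)
a=c["pixels"][:,:,::-1][145:345,130:345]
cv2.imwrite("pics/si2.png",cv2.resize(a,None,fx=3,fy=3,interpolation=cv2.INTER_CUBIC))
E
```

```text
time: 6.45
tool_pos: [487.7, 88.7, 50.7]
tcp_rot: [3.142, 0.0, 3.032]
contact_force: [0.7, -1.7, -0.1]
grip_width: 0.5
finger_force: 0.8
time: 6.7
tool_pos: [487.4, 89.4, 50.7]
tcp_rot: [-3.139, -0.001, 3.033]
contact_force: [-2.5, -13.8, 4.8]
grip_width: 0.2
finger_force: 6.6
```

View pics/si2.png

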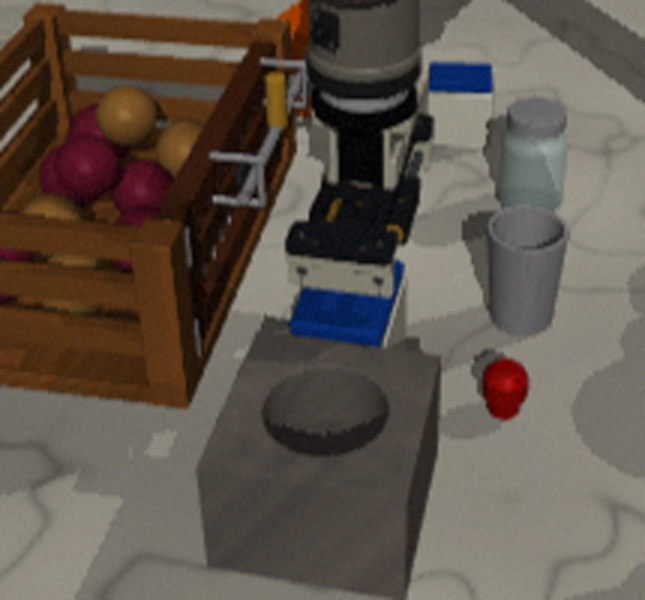

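Contact came on stiffly at 13.8 N and the lid's near edge (292,330)–(383,342) runs parallel to the mortar's edge, so the container looks flush. I'll back off, rise and look.

```bash
python3 -m pendant '{"dp":[[0,-0.006,0],[0,-0.02,0],[0,-0.035,-0.005],[-0.005,-0.04,-0.05],[-0.01,-0.045,-0.11],[-0.02,-0.05,-0.17],[-0.03,-0.055,-0.23],[-0.035,-0.058,-0.279]],"rotation":[[0,0,0],[0,0,0],[0,0,0],[0,0,-0.01],[0,0,-0.02],[0,0,-0.03],[0,0,-0.03],[0,0,-0.03]]}' 0; python3 -m pendant '{"dp":[[0,0,0],[0,0,0]],"rotation":[[0,0,0],[0,0,0]]}' 0.06;python3 - <<'E'
from plant import get_obs, vision
import cv2,numpy as np
from go import T
o=get_obs();r,p=T(o);c=vision.capture("wrist");print(p)
M=np.eye(4);M[:3,:3]=r.as_matrix();M[:3,3]=p
c["pose"]=M@c["T_tool_cam"]
np.savez("wrist2.npz",**c);cv2.imwrite("pics/w2.png",cv2.resize(c["pixels"][:,:,::-1],(800,600),interpolation=cv2.INTER_CUBIC))
E
```

```text
time: 7.75
tool_pos: [516.5, 28.0, 332.8]
tcp_rot: [3.141, 0.003, 3.061]
contact_force: [0.3, 0.7, -0.2]
grip_width: 0.1
finger_force: 0.0
time: 8.0
tool_pos: [515.7, 28.6, 328.9]
tcp_rot: [3.141, -0.001, 3.061]
contact_force: [0.9, 0.3, -0.9]
grip_width: 15.8
finger_force: 0.0
[515.71341386  28.59563792 328.94021025]
```

View pics/w2.png

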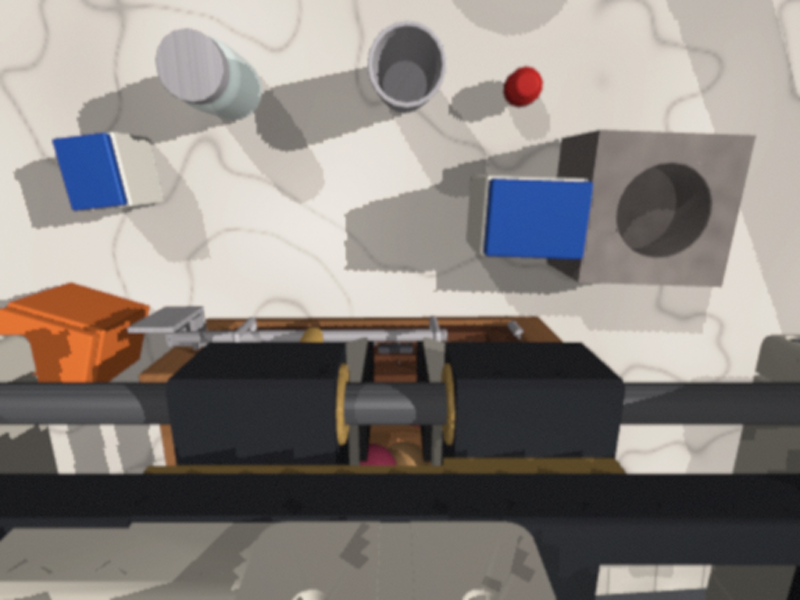

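The container's lid, (489,178)–(592,180)–(586,259)–(486,256), abuts the mortar's top edge (598,130)–(580,285). The knob top is near (313,337), partly hidden by the gripper.

```bash
python3 - <<'E'
from h import *
np.set_printoptions(precision=1,suppress=True)
w=dict(np.load("wrist2.npz"));k=1.5625
W=lambda z,*p:ray(w,(np.array(p)+.5)/k-.5,z)
a=W(100,(489,178),(592,180),(586,259),(486,256));b=W(90,(598,130),(580,285),(722,286),(755,136));print(a);print(b)
an=lambda p,q:np.arctan2(-(q-p)[0],(q-p)[1])if 0 else np.arctan2((q-p)[1],(q-p)[0])
print("yaw lid +y,-y edges",an(a[1],a[2]),an(a[0],a[3]),"front/back",an(a[0],a[1])-np.pi/2,an(a[3],a[2])-np.pi/2,"mortar",an(b[0],b[1]),an(b[3],b[2]),an(b[1],b[2])-np.pi/2)
print("knob",W(163,(313,337)))
p=w["pixels"].astype(int)
# zoom dumps for sub-pixel edges: blue mask by minAreaRect; 
import cv2
for f,K,P in(("wrist2",w,w["pixels"]),):
    m=((p[:,:,2]-p[:,:,0]>60)&(p[:,:,2]-p[:,:,1]>40)).astype(np.uint8)
    n,l,s,c=cv2.connectedComponentsWithStats(m)
    for i in range(1,n):
        if s[i,4]>800:
            cn=max(cv2.findContours((l==i).astype(np.uint8),0,1)[0],key=cv2.contourArea)[:,0].astype(float)
            q=ray(K,cn,100)[:,:2].astype(np.float32); (cc,sz,ang)=cv2.minAreaRect(q);print("blue",cc,sz,ang)
m=((p[:,:,0]>110)&(p[:,:,0]-p[:,:,2]>70)).astype(np.uint8)[200:240,180:220];ys,xs=np.nonzero(m);print(xs.min()+180,xs.max()+180,ys.min()+200,ys.max()+200,len(xs)) if len(xs) else 0
E
```

```text
[[456.8 111.4 100. ]
 [465.3 196.1 100. ]
 [531.4 193.  100. ]
 [521.9 107.  100. ]]
[[425.9 204.   90. ]
 [557.  192.4  90. ]
 [568.2 319.7  90. ]
 [441.1 333.5  90. ]]
yaw lid +y,-y edges -0.046797696548891224 -0.0667082277225854 front/back -0.09923886805363757 -0.11046047391728209 mortar -0.08807795579751801 -0.10809873763342141 -0.0872713409705268
knob [[561.4 -37.2 163. ]]
blue (425.4934387207031, -216.44009399414062) (57.0888671875, 46.90544509887695) 1.6772173643112183
blue (494.1481018066406, 151.43753051757812) (84.55912017822266, 64.81798553466797) 83.5927505493164
180 219 206 239 112
```

```bash
python3 go.py 575 -46 260 3.07
```

```text
dp [-0.0655 -0.0698  0.0681] rot [ 0.0002 -0.0027 -0.0086] t 8.05 q [-0.09  0.27  1.35  0.    1.53 -1.58]
```

```bash
python3 -m pendant '{"dp":[[-0.03,-0.035,0.03],[-0.0655,-0.07,0.068],[-0.0655,-0.07,0.068],[-0.0655,-0.07,0.068]],"rotation":[[0,0,0],[0,0,-0.008],[0,0,-0.008],[0,0,-0.008]]}' 0.06; python3 - <<'E'
from plant import get_obs, vision
import cv2,numpy as np
from go import T
o=get_obs();r,p=T(o);c=vision.capture("wrist");print(p,o["tcp_rot"])
M=np.eye(4);M[:3,:3]=r.as_matrix();M[:3,3]=p
c["pose"]=M@c["T_tool_cam"]
np.savez("wrist3.npz",**c);cv2.imwrite("pics/w3.png",cv2.resize(c["pixels"][:,:,::-1],(800,600),interpolation=cv2.INTER_CUBIC))
E
```

```text
time: 8.55
tool_pos: [575.4, -45.6, 260.8]
tcp_rot: [3.141, -0.002, 3.069]
contact_force: [0.3, -0.1, 0.7]
grip_width: 58.0
finger_force: 0.0
[575.38653059 -45.60187798 260.79944641] [ 3.14078089e+00 -2.43009004e-03  3.06945901e+00]
```

View pics/w3.png

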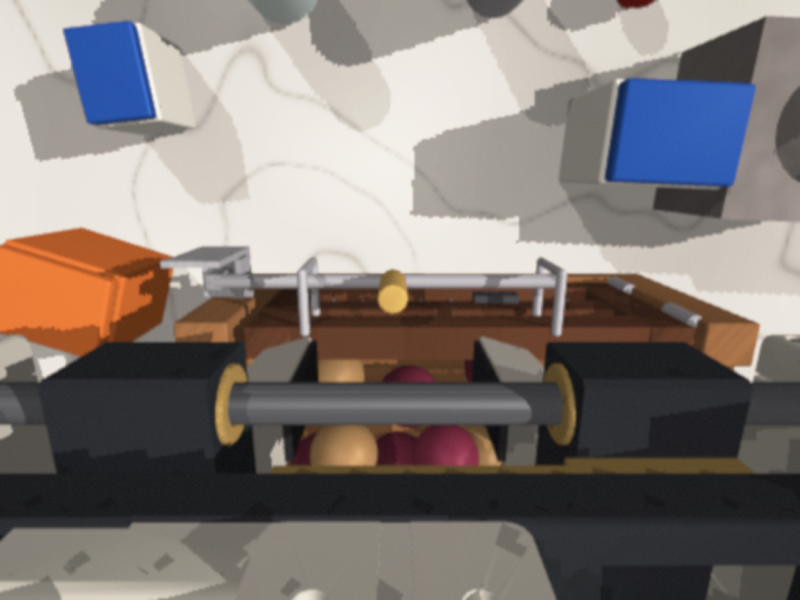

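The knob's top disc is at about (393,298), and the rod runs level from (215,281) to (550,281), so the tool's yaw matches the bin's.

```bash
python3 - <<'E'
from h import *
np.set_printoptions(precision=1,suppress=True)
w=dict(np.load("wrist3.npz"));k=1.5625
W=lambda z,*p:ray(w,(np.array(p)+.5)/k-.5,z)
print("knob",W(163,(393,298),(378,298),(408,298)));print("rod",W(115,(230,283),(545,282)))
print("staple tops",W(149,(307,263),(303,332),(545,263),(558,332)))
E
python3 go.py 575 -46 150 3.07
```

```text
knob [[576.6 -46.4 163. ]
 [575.9 -55.2 163. ]
 [577.2 -37.7 163. ]]
rod [[ 570.9 -158.8  115. ]
 [ 585.8   57.4  115. ]]
staple tops [[ 554.8  -97.   149. ]
 [ 598.5 -104.9  149. ]
 [ 565.1   46.4  149. ]
 [ 610.    55.1  149. ]]
dp [ 0.0006 -0.0009  0.1119] rot [ 0.0005 -0.0002  0.0002] t 8.6 q [-0.21  0.42  1.31  0.    1.41 -1.71]
```

```bash
python3 -m pendant '{"dp":[[0,-0.001,0],[-0.001,-0.001,0.03],[-0.001,-0.001,0.06],[-0.001,-0.001,0.09],[-0.001,-0.001,0.115],[-0.001,-0.001,0.128],[-0.001,-0.001,0.128]],"rotation":[[0,0,0],[0,0,0],[0,0,0],[0,0,0],[0,0,0],[0,0,0],[0,0,0]]}' 0.04
```

```text
time: 9.48
tool_pos: [576.8, -46.6, 133.9]
tcp_rot: [3.141, -0.0, 3.07]
contact_force: [-0.1, 0.3, -0.9]
grip_width: 40.2
finger_force: 0.0
```

```bash
python3 -m pendant '{"dp":[[0,0,0],[0,0,0],[0,0,0],[0,0,0],[0,0,0]],"rotation":[[0,0,0],[0,0,0],[0,0,0],[0,0,0],[0,0,0]]}' 0.005
```

```text
time: 10.1
tool_pos: [577.4, -47.0, 134.4]
tcp_rot: [-3.141, 0.001, 3.07]
contact_force: [-0.4, 0.6, 6.0]
grip_width: 17.4
finger_force: 30.0
```

```bash
python3 -m pendant '{"dp":[[0,0,-0.004],[0,0,-0.008],[0,0,-0.012],[0,0,-0.016],[0,0,-0.018],[0,0,-0.018]],"rotation":[[0,0,0],[0,0,0],[0,0,0],[0,0,0],[0,0,0],[0,0,0]]}' -; python3 -m pendant '{"dp":[[0,0.003,0],[0,0.007,0],[0,0.011,0]],"rotation":[[0,0,0],[0,0,0],[0,0,0]]}' -
```

```text
time: 10.85
tool_pos: [577.0, -47.0, 151.9]
tcp_rot: [3.142, 0.0, 3.07]
contact_force: [2.4, 0.2, -2.2]
grip_width: 17.4
finger_force: 30.0
time: 11.22
tool_pos: [577.7, -35.7, 151.6]
tcp_rot: [3.142, -0.0, 3.07]
contact_force: [1.4, -0.6, -2.0]
grip_width: 17.3
finger_force: 30.0
```

```bash
python3 -m pendant '{"dp":[[0,0.004,0],[0,0.009,0],[0,0.014,0],[0,0.019,0],[0,0.024,0],[0,0.028,0],[0,0.028,0]],"rotation":[[0,0,0],[0,0,0],[0,0,0],[0,0,0],[0,0,0],[0,0,0],[0,0,0]]}' -
```

```text
time: 12.1
tool_pos: [579.9, -7.5, 151.7]
tcp_rot: [3.141, 0.0, 3.07]
contact_force: [1.6, 0.8, -1.7]
grip_width: 17.0
finger_force: 30.0
```

```bash
python3 -m pendant '{"dp":[[0.0077,0.0019,0],[0.0153,0.0042,0],[0.0228,0.0068,0],[0.0301,0.0098,0],[0.0373,0.0132,0],[0.0443,0.017,0],[0.0511,0.0211,0],[0.0524,0.0219,0]],"rotation":[[0,0,0.05],[0,0,0.1],[0,0,0.15],[0,0,0.2],[0,0,0.25],[0,0,0.3],[0,0,0.35],[0,0,0.36]]}' -; python3 -m pendant '{"dp":[[0,0,0],[0,0,0]],"rotation":[[0,0,0],[0,0,0]]}' -; python3 - <<'E'
from plant import vision
import cv2,numpy as np
c=vision.capture("scene");np.savez("scene3.npz",**c)
a=c["pixels"][:,:,::-1][120:270,165:415]
cv2.imwrite("pics/sc3.png",cv2.resize(a,None,fx=3.2,fy=3.2,interpolation=cv2.INTER_CUBIC))
E
```

```text
time: 13.1
tool_pos: [529.2, 17.6, 152.0]
tcp_rot: [3.141, 0.001, 2.71]
contact_force: [3.5, -0.3, -1.8]
grip_width: 16.9
finger_force: 30.0
time: 13.35
tool_pos: [529.4, 17.4, 151.7]
tcp_rot: [3.141, 0.0, 2.71]
contact_force: [3.9, -0.7, -1.6]
grip_width: 17.4
finger_force: 30.0
```

View pics/sc3.png

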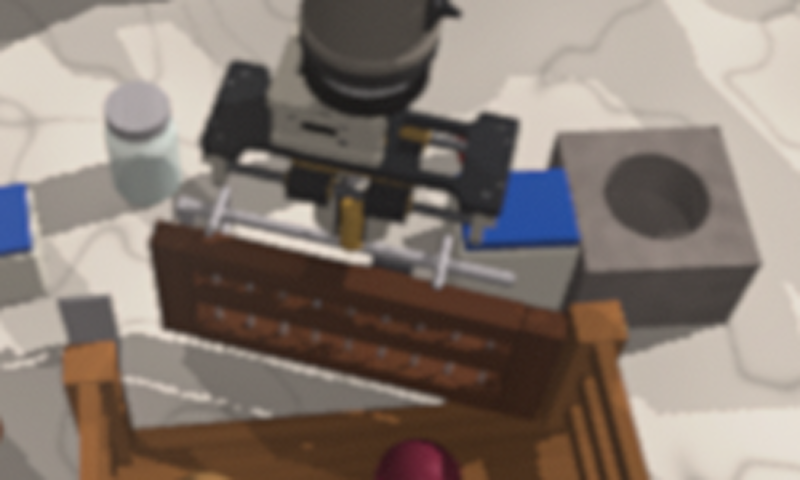

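The gate stands ajar with its free edge near (160,235). The gripper still holds the knob at (350,215), and the container is still against the mortar at about (575,205). I'm handing the job in.

```bash
python3 -c "
from plant import workorder
print(workorder.close_job())"
```

```text
the job is handed in; nothing more can be done
None
```

I handed the job in at about 13.4 s, with no verdict returned: the container sits against the mortar, the bolt is lifted and drawn about 39 mm, and the gate is held about 0.36 rad open (about 10 cm at its free edge) by the knob.

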